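# Free the child-safety hook and open the drop-front cupboard

### The arm

A 6-joint arm with a two-finger parallel gripper is mounted at the origin on the work surface. World frame = base frame: x ahead of the robot, y to its left, z up, the work surface at z = 0. Lengths are in mm, angles in degrees, forces in N, time in s.
With the tool pointing down it reaches from about 300 to 850 mm from the base axis. Payload 4.2 kg.
Tool frame: the origin (TCP) lies between the finger pads; the fingertips stand 11 mm ahead of it and the grasp point (between the pads) lies 8 mm behind it (env.tips_ahead is the distance from the TCP to the fingertips, in mm); z points along the fingers, y is the line along which they close (so a half turn about z gives the same grasp; the last joint's range is limited). The gripper opens to 91 mm and grips with 3 to 60 N. Pads are 32 mm wide; open, the fingers measure 118 mm over their backs; the gripper's body (76 mm by 178 mm) begins 60 mm behind the grasp point.
Start: joints at [70.989, 18.312, 89.639, -0, 72.044, -1.146], TCP at [176.396, 547.29, 224.976] pointing down, gripper open.
Joint ranges: [-177.97, 177.97], [-48.28, 115.42], [12.27, 149.76], [-77.06, 257.06], [2.81, 150.46], [-146.56, 146.56]. Speed limits (degrees/s): [147.25, 147.25, 180, 180, 180, 180].

### API

Orientations are given as [roll, pitch, yaw] about the fixed x, y, z axes, in that order (R = Rz(yaw) Ry(pitch) Rx(roll)).
In Python, from workcell import env, cams gives the robot as it stands.
- The arm moves only by the tool step_arm, never from a script. Its arguments are lists of equal length, an entry for each row: "linear": the shift along the tool's x, y, z in units of 30 cm (1.0 is 30 cm), a list of three; "turn": the turn about the tool's z in units of 360 degrees (1.0 is 360 degrees). In form: {"linear": [[tx, ty, tz], ...], "turn": [turn, ...]}. A call has 1 to 20 rows; each row is the pose to reach, as a shift and turn from the pose commanded when the call began, along the tool's axes at that moment, turning the shorter way round; what a row does not reach only later rows make up. A row lasts 1/8 s, in which the tool goes at most 62.5 mm and 10.7 degrees, less where a joint would pass 70% of its speed; a pose out of reach is approached as far as the arm can. A call with a number of a shift or a turn outside -1 to 1 is refused whole. A call with a gripper value outside its range is refused whole. "fingers" is the closure, from -1 (fully open) to 1 (shut), so that 0 is half open, set as the call begins (left out, the last holds). The fingers move at their own pace and stop on an object; "force" is the grip in N (left out, the last holds). Time passes only in rows, so rows that repeat a pose let the fingers close. It gives the time, the measured TCP pose, the force, the opening and the grip force at its end, in the units of the state.
- env.state(): the state, without advancing time (a new reading comes with each control period).
- cams.grab_frame(name): name is "scene" or "side" or "wrist"; returns a dict with "color" (480x640x3 uint8, blue, green, red), "fx", "fy", "cx", "cy" (pixels), "dist" ([k1, k2, p1, p2, k3] as OpenCV has them; the pictures are not rectified), "extrinsics" (4x4, takes a point from camera to world coordinates); the wrist camera has in their place "tool_from_camera" (4x4, takes a point from camera to tool coordinates, whose origin is the TCP and whose axes are the flange's). Camera axes: x right, y down, z forward; pixel columns grow to the right and rows downward; lengths in mm; the calibration is good to about 2 mm. A picture is of the moment at which its call begins: read the wrist's pose just before it. There is no depth.
- env.job_done(): hands the job in; it is judged then, once.
The state is a dict: "time_s": time; "qpos": joint angles; "qvel": joint speeds; "effort": joint torques, N m; "ee_pos": TCP position; "ee_rot": TCP orientation; "force": force on the tool from outside, world axes, zero at the start; "torque": the same for the moment, N m; "gripper_width": finger opening in mm; "gripper_force": force on a finger pad.
Only numpy, scipy, OpenCV 4.12 (cv2) and the standard library are available. Lean on these libraries where they do the work, as an engineer would, in place of code of your own. Each camera call takes 0.05 s, during which the arm holds its last target. There are 200 camera calls.

### The job

The small white cupboard on the worktop has a drop-down front flap that stands slightly ajar, held by its child-safety hook. Reach down through the gap behind the top of the flap, press the sprung hook down, draw the flap free of its catch, and lower the flap until it lies fully open, level towards the robot. Work gently, without forcing the hook, the flap or anything else, and leave the two soap bottles and the mug standing where they are.

Things in the scene. Friction and masses are not known exactly. Their poses are not given: they have to be found in the camera images.
- board: Thin dark slate board, 240 x 400 x 6 mm, flat on the worktop; origin at the centre of its underside; x points from the flap to the cupboard's back, y along the flap. On it, always centred and square, stands a white cupboard 180 mm deep (x), 320 wide, 192 tall, on screw feet of unreported setting: its underside is 14 to 36 mm above the worktop, all its parts rising along.
- hinge_foot (a point): Point on the board's upper face, x = -90 mm from its centre, straight below the middle of the flap's hinge line. The hinge line runs along y, 20 mm above the cupboard's underside (so 34 to 56 mm above the worktop), at the lower edge of the flap's inner face. The flap is 320 mm wide, 160 mm high, 15 mm thick, plain but for the latch 45 mm wide in its middle.
- roof_foot (a point): Point on the board straight below the middle of the roof's front edge, 10 mm to +x of the hinge line. The roof is 12 mm thick, its underside 160 mm above the hinge line. Seen from above, the gap between this edge and the ajar flap is 31 to 36 mm wide and runs the cupboard's whole width; it lets shut fingers down, 22 mm pad width across the gap.
- hook_foot (a point): Point on the board below the spot to press, mid-gap, 8 mm to -x of the hinge line. The hook: flat steel arm 26 mm wide (y), 8 thick, square to the flap's inner face, reaching 60 mm inwards to an upright barb caught behind a plate under the roof. Its upper face is 135 mm above the hinge measured along the flap (168 to 193 mm above the worktop).
- flap (a joint): Flap angle about its lower edge, rad: 0 shut, upright; 1.57 fully open, level, pointing to board -x; soft stop at 1.68. Starts ajar at 0.135 to 0.165; the hook stops it at about 0.19; past 0.32 it is free. Drawing it means pushing its inner face to -x, hook held down. The hinge is stiff: the flap stays where left and moves at 2 to 7 N at its upper edge. No handle.
- latch_guide (a point): Point on the board below the flap's inner face at the hook (start angle), 22 mm to -x of the hinge line. Here the hook slides in a guide down along the flap against a spring: it yields from 3.5 N, 0.5 N more per mm. Pressed 7.5 mm it begins to let go, 9 is ample; at 10.5 mm is a hard stop. It springs up when let go. Nothing here may take over 25 N.
- bottle_a: Bystander: soap pump bottle, amber, 60 mm across, 165 mm tall, standing loose beside the cupboard; origin at the centre of its underside.
- bottle_b: Bystander: soap pump bottle, red, same shape and size as the other; origin at the centre of its underside.
- mug: Bystander: white mug, 76 mm across, 85 mm tall, handle to its own +y, standing loose beside the cupboard; origin at the centre of its underside.

How it is judged (in metres and radians):
On the way:
1. the flap has been drawn free of the catch (past 0.32 rad) (value of joint flap above 0.32 rad), for 0.05 s.
At the end, for the whole second after the job is handed in: The flap lies open at more than 1.40 rad (level is 1.57) and at rest; the two bottles and the mug stand upright within 30 mm of where they were (value of joint flap above 1.4 rad and velocity of joint flap below 0.05 rad/s and distance of each of bottle_a, bottle_b, mug from where it was at the start of the episode below 0.03 m and angle between each of bottle_a, bottle_b, mug's own z axis and vertical below 0.2 rad); the robot touches nothing.
It fails at once if the robot presses or pulls on anything with more than 25 N (contact force between any of the arm, the fingers and anything else above 25 N).
It fails at once if a bottle or the mug is moved more than 30 mm (distance of any of bottle_a, bottle_b, mug from where it was at the start of the episode above 0.03 m).
It also fails if it takes over 61 s, if anything falls off the work surface, if the arm or the gripper's body presses on something with over 40 N, if the wrist force passes 120 N, or if a joint passes its speed limit or range.

## Working session

There is one attempt and no reset: what is moved stays moved. The work goes in short steps, Python scripts to look and compute and a tool call to move; the robot and the scene stay as the last step left them, time stands still between calls to the robot, and variables do not carry over. Pictures are saved under pics/ and viewed, at most 10 in all, crops included, and the job is handed in when it is done.

Besides the shell and the picture viewer there is one more tool, called after "Emit:" by a JSON object that holds its "api" and its "payload", one argument or row to a line. step_arm: Moves the arm, as the interface text tells. Its arguments: {"type":"object","properties":{"linear":{"type":"array"},"turn":{"type":"array"},"fingers":{"type":"number"},"force":{"type":"number"}},"required":["linear","turn"]}

```bash
mkdir -p pics; python3 - <<'E'
from workcell import env,cams
import cv2,numpy as np
s=env.state();print({k:np.round(v,2) for k,v in s.items()})
for n in ["scene","side"]:
    f=cams.grab_frame(n);cv2.imwrite(f"pics/{n}0.png",f["color"]);print(n,f["fx"],f["cx"],f["cy"],f["dist"],np.round(f["extrinsics"],3).tolist())
E
```

```text
{'time_s': np.float64(0.0), 'qpos': array([70.99, 18.35, 89.71, -0.  , 72.05, -1.15]), 'qvel': array([ 0.05, -0.04,  0.06, -0.05,  0.01,  0.11]), 'effort': array([ -0.  , -41.25, -23.2 ,   0.07,   0.05,  -0.  ]), 'ee_pos': array([176.23, 546.81, 224.13]), 'ee_rot': array([-179.9 ,   -0.  ,  162.14]), 'force': array([ 0.68,  0.06, -0.1 ]), 'torque': array([ 0.  ,  0.  , -0.05]), 'gripper_force': np.float64(0.0), 'gripper_width': np.float64(91.04)}
scene 515.690714650715 325.77688005614334 243.94059451026752 [0.02051517 0.         0.         0.         0.        ] [[0.904, 0.401, -0.149, 715.783], [0.428, -0.851, 0.304, -291.233], [-0.005, -0.339, -0.941, 1025.284], [0.0, 0.0, 0.0, 1.0]]
side 448.03312604510097 315.7415144381192 242.70804923553476 [-0.09300161  0.          0.          0.          0.        ] [[-0.29, 0.907, -0.305, 795.412], [0.957, 0.276, -0.088, 95.997], [0.004, -0.317, -0.948, 804.726], [0.0, 0.0, 0.0, 1.0]]
```

View pics/scene0.png

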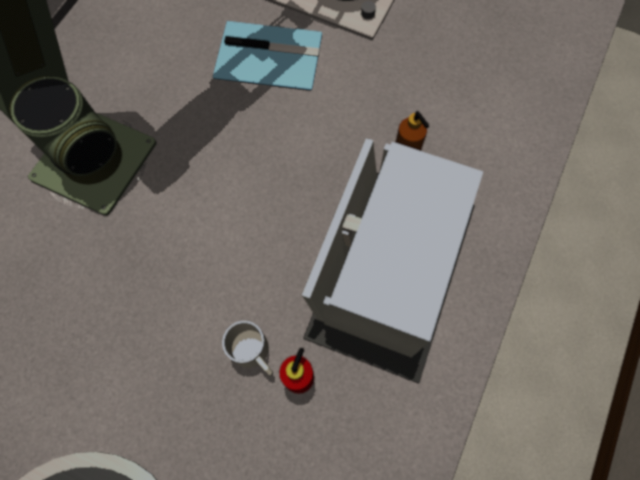

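View pics/side0.png

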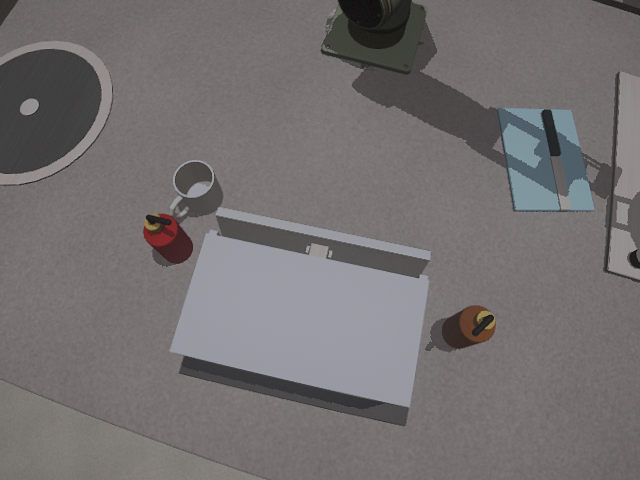

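The scene view shows the roof corners near (388,147), (482,172), (432,338) and (327,302), with the hook at (352,222). In the side view the corners are near (213,235), (428,277), (410,404) and (173,352), with the hook at (319,250). The mug and red bottle are at the -y end, and the amber bottle is at the +y end.

```bash
cat > h.py <<'E'
import cv2,numpy as np
from workcell import env,cams
def calib(f): return np.array([[f["fx"],0,f["cx"]],[0,f["fy"],f["cy"]],[0,0,1]]),np.array(f["dist"])
def rays(f,px,E=None):
    K,d=calib(f);E=np.array(f["extrinsics"]) if E is None else E
    n=cv2.undistortPoints(np.array(px,float).reshape(-1,1,2),K,d)[:,0]
    return E[:3,3],(np.c_[n,np.ones(len(n))]@E[:3,:3].T)
def tri(o1,d1,o2,d2):
    P=[];G=[]
    for a,b in zip(d1,d2):
        t=np.linalg.lstsq(np.c_[a,-b],o2-o1,rcond=None)[0];p=o1+a*t[0];q=o2+b*t[1];P.append((p+q)/2);G.append(np.linalg.norm(p-q))
    return np.array(P),np.array(G)
def project(f,P):
    E=np.linalg.inv(np.array(f["extrinsics"]));K,d=calib(f)
    return cv2.projectPoints(np.array(P,float),cv2.Rodrigues(E[:3,:3])[0],E[:3,3],K,d)[0][:,0]
E
python3 - <<'E'
from h import *
fs={}
for n,seed in (("scene",(410,240)),("side",(300,320))):
    f=cams.grab_frame(n);fs[n]=f;im=f["color"];ref=im[seed[1],seed[0]].astype(int)
    m=(np.abs(im.astype(int)-ref).max(2)<14).astype(np.uint8)
    _,lab,st,_=cv2.connectedComponentsWithStats(m,connectivity=4)
    m=(lab==lab[seed[1],seed[0]]).astype(np.uint8)
    c=max(cv2.findContours(m,0,2)[0],key=cv2.contourArea);h=cv2.convexHull(c)
    for e in range(3,40):
        a=cv2.approxPolyDP(h,e,True)
        if len(a)<=4:break
    print(n,ref,cv2.contourArea(c),a[:,0].tolist())
    f["q"]=a[:,0]
g={"scene":[(388,147),(482,172),(432,338),(327,302)],"side":[(428,277),(410,404),(173,352),(213,235)]}
pts={}
for n in g: pts[n]=[min(fs[n]["q"].tolist(),key=lambda q:np.hypot(q[0]-p[0],q[1]-p[1])) for p in g[n]]
for P in (pts,g):
    X,G=tri(*rays(fs["scene"],P["scene"]),*rays(fs["side"],P["side"]))
    print(X.round(1),G.round(1),np.linalg.norm(X-np.roll(X,-1,0),axis=1).round(1))
X,G=tri(*rays(fs["scene"],[(352,222),(370,141),(308,294)]),*rays(fs["side"],[(319,250),(429,250),(219,210)]));print(X.round(1),G)
E
```

```text
scene [177 171 167] 17105.0 [[392, 143], [481, 172], [429, 338], [325, 301]]
side [165 156 155] 29555.0 [[205, 235], [427, 276], [409, 406], [170, 350]]
[[ 608.9  199.8  210.1]
 [ 777.9  220.7  193.2]
 [ 801.7 -100.1  206.9]
 [ 630.8 -115.7  197.6]] [6.3 0.7 1.2 9.8] [171.1 322.  171.9 316.5]
[[ 601.4  206.3  181.4]
 [ 777.2  220.2  196.4]
 [ 804.6  -96.9  203. ]
 [ 628.  -110.9  181.5]] [7.4 3.5 2.3 0.1] [177.  318.3 178.5 318.4]
[[ 602.6   44.2  168.7]
 [ 567.7  195.9  196.4]
 [ 593.  -113.7  191.6]] [4.30185606 9.41691448 3.67713463]
```

```bash
python3 - <<'E'
from h import *
from scipy.optimize import least_squares
g={"scene":[(388,147),(482,172),(432,338),(327,302)],"side":[(428,277),(410,404),(173,352),(213,235)]}
seed={"scene":(410,240),"side":(300,320)}
fs={};obs={}
for n in g:
    f=fs[n]=cams.grab_frame(n);im=f["color"].astype(int);ref=im[seed[n][1],seed[n][0]]
    m=(np.abs(im-ref).max(2)<25).astype(np.uint8)
    m=cv2.morphologyEx(m,cv2.MORPH_OPEN,np.ones((7,7),np.uint8))
    _,lab=cv2.connectedComponents(m);m=(lab==lab[seed[n][1],seed[n][0]]).astype(np.uint8)
    c=max(cv2.findContours(m,0,1)[0],key=cv2.contourArea)[:,0].astype(float)
    q=np.array(g[n],float);L=[]
    for i in range(4):
        a,b=q[i],q[(i+1)%4];u=(b-a)/np.linalg.norm(b-a);nn=np.array([-u[1],u[0]])
        t=(c-a)@u/np.linalg.norm(b-a);d=(c-a)@nn
        s=c[(t>.15)&(t<.85)&(abs(d)<7)]
        vx,vy,x0,y0=cv2.fitLine(s.astype(np.float32),cv2.DIST_HUBER,0,.01,.01).ravel()
        L.append(np.cross([x0,y0,1],[x0+vx,y0+vy,1]))
    P=[np.cross(L[i-1],L[i]) for i in range(4)];obs[n]=np.array([p[:2]/p[2] for p in P]);print(n,obs[n].round(1).tolist())
X,G=tri(*rays(fs["scene"],obs["scene"]),*rays(fs["side"],obs["side"]));print(X.round(1),G.round(1))
M=np.array([[-80,160],[90,160],[90,-160],[-80,-160]])
def W(p,xy,z):
    c,s=np.cos(p[2]),np.sin(p[2]);return np.c_[xy@np.array([[c,s],[-s,c]])+p[:2],np.full(len(xy),z)]
fun=lambda p:np.concatenate([(project(fs[n],W(p,M,p[3]))-obs[n]).ravel() for n in g])
r=least_squares(fun,[705,50,-.08,207],x_scale=[10,10,.1,10],loss="soft_l1");p=r.x
print(p.round(3),np.degrees(p[2]),fun(p).round(1))
hz=p[3]-172
print("hinge z",hz,"hook press",W(p,np.array([[-98,0.]]),hz+134),"latch",W(p,np.array([[-112,0.]]),hz+134))
for n in g:
    im=fs[n]["color"].copy()
    for P,col in((W(p,M,p[3]),(0,0,255)),(W(p,np.array([[-98,0.],[-112,0]]),hz+134),(0,255,0))):
        for a in project(fs[n],P): cv2.circle(im,tuple(int(v) for v in a.round()),2,col,-1)
    cv2.imwrite(f"pics/{n}1.png",im)
A=cv2.imread("pics/scene1.png")[120:360,280:500];B=cv2.imread("pics/side1.png")[190:430,150:450]
cv2.imwrite("pics/c1.png",cv2.resize(np.hstack([A,B]),None,fx=1.5,fy=1.5))
E
```

```text
scene [[391.9, 142.9], [481.7, 171.0], [428.6, 339.3], [330.1, 302.1]]
side [[428.5, 280.5], [408.8, 406.9], [169.1, 351.5], [205.7, 233.1]]
[[ 608.9  206.3  197.5]
 [ 778.6  219.9  198.1]
 [ 803.  -101.5  203.3]
 [ 635.  -114.1  205.6]] [2.5 2.  2.9 0.5]
[7.01712e+02 5.14880e+01 7.70000e-02 2.03182e+02] 4.4112929042910825 [ 0.  -1.4  1.2 -0.   1.3  0.5 -0.6  0.1 -0.7 -0.  -0.4 -0.6  0.7 -0.4
  0.4  0.2]
hinge z 31.182233400545414 hook press [[604.0027598   43.94981165 165.1822334 ]] latch [[590.04423324  42.87299403 165.1822334 ]]
```

View pics/c1.png

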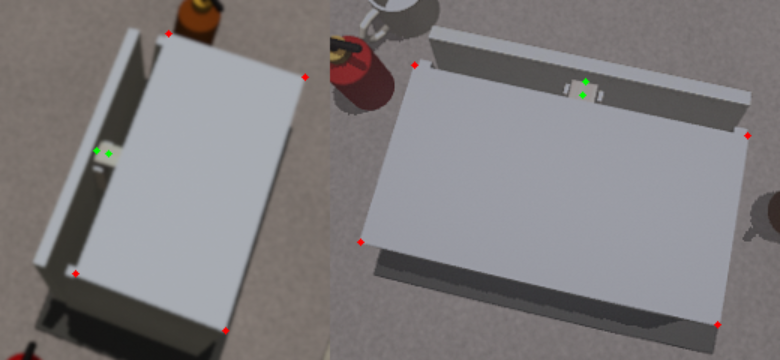

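The overlay fits: the board yaw is +4.4°, the hook is near (604, 44), and the feet are at about their lowest setting. I'll shut the fingers and go to a hover.

Emit:
{"api": "step_arm", "payload": {
  "linear": [
    [0,0,-0.2],
    [-0.3,-0.2,-0.25],
    [-0.936,-0.579,-0.25],
    [-0.936,-0.579,-0.25],
    [-0.936,-0.579,-0.25],
    [-0.936,-0.579,-0.25],
    [-0.936,-0.579,-0.25],
    [-0.936,-0.579,-0.25],
    [-0.936,-0.579,-0.25],
    [-0.936,-0.579,-0.25]
  ],
  "turn": [0,-0.02,-0.062,-0.062,-0.062,-0.062,-0.062,-0.062,-0.062,-0.062],
  "fingers": 1,
  "force": 20
}}

```text
time_s: 1.55
ee_pos: [389.7, 296.7, 299.9]
ee_rot: [180.0, -0.0, -175.4]
force: [-0.9, -0.1, 0.3]
gripper_width: 0.5
gripper_force: 0.0
```

Emit:
{"api": "step_arm", "payload": {
  "linear": [
    [-0.646,-0.896,0],
    [-0.646,-0.896,0],
    [-0.646,-0.896,0],
    [-0.646,-0.896,0],
    [-0.646,-0.896,0],
    [-0.646,-0.896,0],
    [-0.646,-0.896,0],
    [-0.646,-0.896,0]
  ],
  "turn": [0,0,0,0,0,0,0,0]
}}

```text
time_s: 2.55
ee_pos: [603.5, 44.7, 300.1]
ee_rot: [179.9, -0.0, -175.4]
force: [0.2, 0.1, -0.6]
gripper_width: 0.3
gripper_force: 0.0
```

```bash
python3 - <<'E'
from h import *
s=env.state();print(s["ee_pos"],s["ee_rot"],env.tips_ahead)
f=cams.grab_frame("wrist");print(np.round(f["tool_from_camera"],3),f["fx"],f["dist"])
a=f["color"]
f=cams.grab_frame("scene");b=f["color"]
cv2.imwrite("pics/w2.png",cv2.resize(np.hstack([a,b[60:540]] if b[60:540].shape[0]==480 else [a,b]),(800,300)));cv2.imwrite("pics/w2w.png",a)
E
```

```text
[603.51706252  44.65840309 300.08635027] [ 1.79947489e+02 -3.13591179e-02 -1.75434879e+02] 11.0
[[-0.00000e+00 -9.55000e-01 -2.97000e-01  8.48080e+01]
 [ 1.00000e+00 -0.00000e+00  1.00000e-03 -2.93000e-01]
 [-1.00000e-03 -2.97000e-01  9.55000e-01 -1.61078e+02]
 [ 0.00000e+00  0.00000e+00  0.00000e+00  1.00000e+00]] 381.96969031531575 [0.02273945 0.         0.         0.         0.        ]
```

View pics/w2w.png

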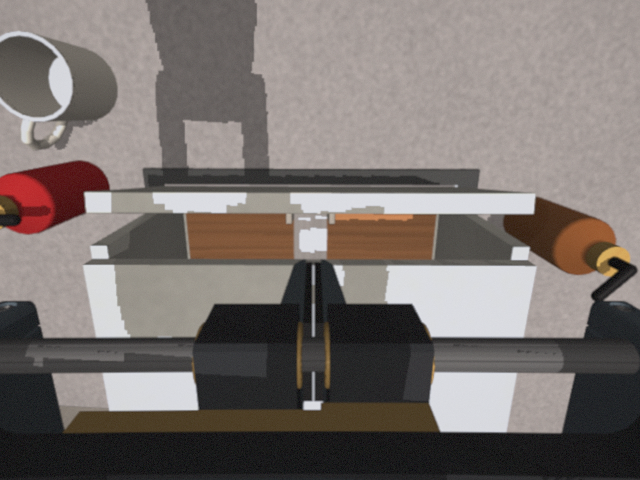

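The wrist view shows the shut fingers centred on the hook at column 313. The roof front edge is at row ~264 and the flap's inner top edge at row ~213. I'll measure these more finely and turn them into heights and offsets.

```bash
python3 - <<'E'
from h import *
from scipy.spatial.transform import Rotation as Ro
s=env.state();f=cams.grab_frame("wrist");g=cv2.GaussianBlur(cv2.cvtColor(f["color"],6),(3,3),0).astype(float)
E=np.eye(4);E[:3,:3]=Ro.from_euler("xyz",s["ee_rot"],degrees=True).as_matrix();E[:3,3]=s["ee_pos"];E=E@np.array(f["tool_from_camera"])
for c in (150,200,260,360,420,470):
    d=np.diff(g[180:290,c]);i=[(k+180,round(d[k])) for k in np.argsort(-abs(d))[:8]];print(c,sorted(i))
def rowedges(r):
    d=np.diff(g[r]);k=[j for j in np.argsort(-abs(d))[:14]];print("row",r,sorted((int(j),round(d[j])) for j in k))
for r in (202,272,285,225,240):rowedges(r)
y=np.radians(4.41);bx=np.array([np.cos(y),np.sin(y),0]);by=np.array([-bx[1],bx[0],0])
def at(px,z):
    o,d=rays(f,px,E);P=o+d*((z-o[2])/d[:,2])[:,None];R=P-s["ee_pos"];return np.c_[R@bx,R@by].round(1).tolist()
for z in(203,206,210):print(z,"roof",at([(85,264),(534,264)],z),"flap in/out top",at([(310,213),(310,192),(85,202),(535,202)],z-14),"hook",at([(300,235),(327,235)],z-38))
E
```

```text
150 [(np.int64(190), 19), (np.int64(191), 28), (np.int64(192), 21), (np.int64(211), -23), (np.int64(212), -27), (np.int64(213), -11), (np.int64(263), 20), (np.int64(264), 22)]
200 [(np.int64(183), 27), (np.int64(190), 28), (np.int64(191), 50), (np.int64(192), 43), (np.int64(210), -25), (np.int64(211), -45), (np.int64(212), -39), (np.int64(264), 25)]
260 [(np.int64(182), 18), (np.int64(183), 31), (np.int64(186), -21), (np.int64(191), 24), (np.int64(192), 28), (np.int64(212), -24), (np.int64(263), 20), (np.int64(264), 24)]
360 [(np.int64(183), 26), (np.int64(184), 21), (np.int64(191), 46), (np.int64(192), 47), (np.int64(193), 22), (np.int64(207), -25), (np.int64(218), -22), (np.int64(264), 23)]
420 [(np.int64(191), 35), (np.int64(192), 48), (np.int64(193), 35), (np.int64(212), -32), (np.int64(213), -49), (np.int64(214), -33), (np.int64(264), 45), (np.int64(265), 35)]
470 [(np.int64(191), 32), (np.int64(192), 49), (np.int64(193), 38), (np.int64(212), -33), (np.int64(213), -49), (np.int64(214), -30), (np.int64(264), 43), (np.int64(265), 43)]
row 202 [(83, 36), (84, 60), (85, 51), (86, 23
[... 559 characters left out ...]
(434, 22), (437, -28), (438, -19), (502, -17), (608, 17), (609, 17)]
row 240 [(184, 17), (185, 27), (186, 17), (293, 18), (298, 26), (299, 21), (325, -26), (326, -42), (327, -35), (432, 19), (433, 18), (435, -25), (436, -22), (615, 20)]
203 roof [[20.6, -164.5], [19.8, 159.8]] flap in/out top [[-14.3, -2.3], [-29.9, -2.3], [-21.9, -165.0], [-22.8, 160.8]] hook [[10.5, -10.6], [10.4, 11.5]]
206 roof [[19.4, -162.6], [18.6, 157.9]] flap in/out top [[-15.0, -2.3], [-30.5, -2.3], [-22.6, -163.2], [-23.5, 159.0]] hook [[9.5, -10.5], [9.5, 11.3]]
210 roof [[17.8, -160.0], [17.0, 155.4]] flap in/out top [[-16.1, -2.2], [-31.3, -2.2], [-23.5, -160.8], [-24.4, 156.6]] hook [[8.2, -10.3], [8.2, 11.2]]
```

The roof top is at z≈206.5 and the hinge at z≈34.5. The gap runs from -15 to +19 mm relative to the TCP, so it is 34 mm wide. I'll shift about 2 mm towards the back and descend.

Emit:
{"api": "step_arm", "payload": {
  "linear": [
    [-0.006,0,0.1],
    [-0.006,0,0.2],
    [-0.006,0,0.26],
    [-0.006,0,0.29],
    [-0.006,0,0.31],
    [-0.006,0,0.33],
    [-0.006,0,0.35],
    [-0.006,0,0.35],
    [-0.006,0,0.35]
  ],
  "turn": [0,0,0,0,0,0,0,0,0]
}}

```text
time_s: 3.82
ee_pos: [604.9, 43.1, 196.0]
ee_rot: [180.0, -0.1, -175.5]
force: [-6.2, -0.7, 3.6]
gripper_width: 0.4
gripper_force: 5.4
```

```bash
python3 - <<'E'
from h import *
a=cams.grab_frame("wrist")["color"][150:330,170:470];b=cams.grab_frame("scene")["color"][100:280,280:480];c=cams.grab_frame("side")["color"][160:340,220:440]
cv2.imwrite("pics/d3.png",cv2.resize(np.hstack([a,b,c]),None,fx=1.1,fy=1.1))
E
```

```text
(no output)
```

View pics/d3.png

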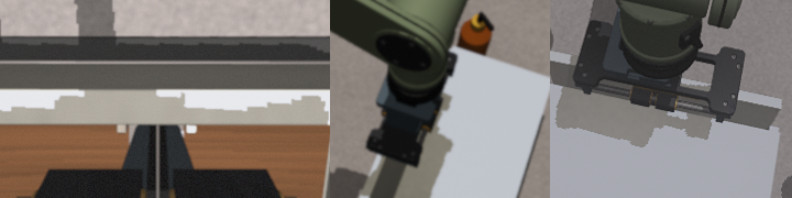

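The tool is being pushed towards -x, so the fingers are brushing the roof edge. I'll shift back 4 mm.

Emit:
{"api": "step_arm", "payload": {
  "linear": [
    [0.007,0,0],
    [0.013,0,0],
    [0.013,0,0]
  ],
  "turn": [0,0,0]
}}

```text
time_s: 4.35
ee_pos: [603.6, 43.0, 195.7]
ee_rot: [180.0, 0.2, -175.5]
force: [2.2, 1.5, 1.9]
gripper_width: 0.2
gripper_force: 1.3
```

The fingers touch on both sides, so the 32 mm pad width must be lying across the gap. I'll lift, turn a quarter (j6 towards 0), and check from the side.

Emit:
{"api": "step_arm", "payload": {
  "linear": [
    [-0.006,0,-0.05],
    [-0.006,0,-0.15],
    [-0.006,0,-0.25],
    [-0.006,0,-0.25],
    [-0.006,0,-0.25],
    [-0.006,0,-0.25],
    [-0.006,0,-0.25],
    [-0.006,0,-0.25],
    [-0.006,0,-0.25],
    [-0.006,0,-0.25],
    [-0.006,0,-0.25],
    [-0.006,0,-0.25],
    [-0.006,0,-0.25],
    [-0.006,0,-0.25]
  ],
  "turn": [0,0,0.02,0.05,0.08,0.11,0.14,0.17,0.2,0.22,0.25,0.25,0.25,0.25]
}}

```text
time_s: 6.1
ee_pos: [604.1, 42.8, 270.0]
ee_rot: [-180.0, -0.0, 94.5]
force: [0.5, -0.9, 0.6]
gripper_width: 0.6
gripper_force: 0.0
```

```bash
python3 - <<'E'
from h import *
s=env.state();print(s["ee_pos"],s["ee_rot"],s["qpos"],s["force"])
cv2.imwrite("pics/w4.png",cams.grab_frame("wrist")["color"])
E
```

```text
[604.08665819  42.82409199 270.04742189] [-1.79989029e+02 -4.06531348e-04  9.45366829e+01] [ 2.96681942e+00  1.98070867e+01  8.09203843e+01  1.07690972e-04
  7.92835073e+01 -1.56988358e+00] [ 0.5047836  -0.93701841  0.59964505]
```

View pics/w4.png

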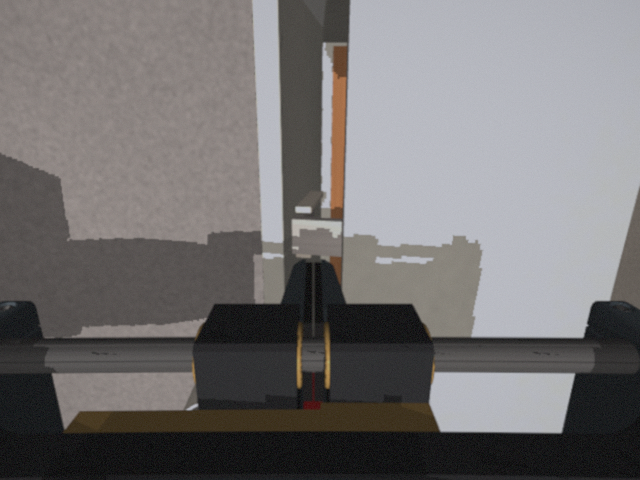

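The quarter-turned view shows the gap upright between the flap's inner edge (column ~281) and the roof edge (column ~346). The fingers lie between them and the hook is at (317,237).

```bash
python3 - <<'E'
from h import *
from scipy.spatial.transform import Rotation as Ro
s=env.state();f=cams.grab_frame("wrist");g=cv2.GaussianBlur(cv2.cvtColor(f["color"],6),(3,3),0).astype(float)
E=np.eye(4);E[:3,:3]=Ro.from_euler("xyz",s["ee_rot"],degrees=True).as_matrix();E[:3,3]=s["ee_pos"];E=E@np.array(f["tool_from_camera"])
y=np.radians(4.41);bx=np.array([np.cos(y),np.sin(y),0]);by=np.array([-bx[1],bx[0],0])
def at(px,z):
    o,d=rays(f,px,E);P=o+d*((z-o[2])/d[:,2])[:,None];R=P-s["ee_pos"];return np.c_[R@bx,R@by].round(1).tolist()
for r in(100,150,190,230,270,280):
    d=np.diff(g[r,235:365]);print(r,sorted((int(k)+235,round(d[k])) for k in np.argsort(-abs(d))[:8]))
print("roof",at([(347,150),(345,200)],206.5),"flap",at([(281,150),(282,200)],193),"flap out",at([(256,150),(258,200)],191),"hook",at([(292,220),(341,220),(293,258),(341,258)],168))
E
```

```text
100 [(255, 24), (279, -36), (280, -36), (320, 28), (321, 40), (322, 30), (346, 30), (347, 30)]
150 [(280, -34), (281, -38), (320, 30), (321, 40), (322, 26), (331, -23), (345, 32), (346, 22)]
190 [(281, -34), (282, -37), (320, 31), (321, 28), (329, -21), (330, -21), (343, 22), (344, 31)]
230 [(260, 25), (282, -34), (283, -34), (290, 28), (291, 35), (292, 23), (340, -28), (343, 30)]
270 [(253, 19), (254, 15), (283, -18), (284, -15), (311, 15), (334, 17), (341, 18), (342, 20)]
280 [(252, 12), (253, 20), (254, 16), (283, -20), (284, -18), (337, 13), (341, 22), (342, 18)]
roof [[19.1, 63.7], [18.8, 34.3]] flap [[-20.0, 62.4], [-20.1, 31.2]] flap out [[-35.6, 62.2], [-35.7, 30.7]] hook [[-15.4, 11.1], [19.6, 11.1], [-15.1, -18.0], [20.3, -17.9]]
```

Emit:
{"api": "step_arm", "payload": {
  "linear": [
    [-0.01,0,0.1],
    [-0.01,0,0.18],
    [-0.01,0,0.22],
    [-0.01,0,0.25],
    [-0.01,0,0.27],
    [-0.01,0,0.28],
    [-0.01,0,0.28],
    [-0.01,0,0.28]
  ],
  "turn": [0,0,0,0,0,0,0,0]
}}

```text
time_s: 7.2
ee_pos: [604.6, 39.9, 186.4]
ee_rot: [179.9, -0.0, 94.5]
force: [0.1, -0.7, -0.0]
gripper_width: 0.7
gripper_force: 0.0
```

No contact in the gap. I'll press slowly.

Emit:
{"api": "step_arm", "payload": {
  "linear": [
    [0,0,0.005],
    [0,0,0.01],
    [0,0,0.015],
    [0,0,0.02],
    [0,0,0.02],
    [0,0,0.02]
  ],
  "turn": [0,0,0,0,0,0]
}}

```text
time_s: 7.95
ee_pos: [605.0, 39.9, 180.4]
ee_rot: [179.9, -0.0, 94.5]
force: [1.4, -0.1, 5.0]
gripper_width: 0.6
gripper_force: 2.4
```

Emit:
{"api": "step_arm", "payload": {
  "linear": [
    [0,0,0.005],
    [0,0,0.01],
    [0,0,0.015],
    [0,0,0.02],
    [0,0,0.02],
    [0,0,0.02]
  ],
  "turn": [0,0,0,0,0,0]
}}

```text
time_s: 8.7
ee_pos: [605.8, 40.0, 175.2]
ee_rot: [179.8, -0.0, 94.5]
force: [2.0, -0.3, 7.8]
gripper_width: 0.5
gripper_force: 3.7
```

Emit:
{"api": "step_arm", "payload": {
  "linear": [
    [0,0,0.004],
    [0,-0.01,0.004],
    [0,-0.018,0.005],
    [0,-0.026,0.005],
    [0,-0.034,0.006],
    [0,-0.04,0.006],
    [0,-0.04,0.006]
  ],
  "turn": [0,0,0,0,0,0,0]
}}

```text
time_s: 9.57
ee_pos: [593.1, 39.0, 172.7]
ee_rot: [179.9, 0.0, 94.5]
force: [0.9, 0.4, 6.4]
gripper_width: 0.6
gripper_force: 2.7
```

```bash
cat > flap.py <<'E'
from h import *
from scipy.spatial.transform import Rotation as Ro
s=env.state();f=cams.grab_frame("wrist");cv2.imwrite("pics/w_last.png",f["color"]);g=cv2.GaussianBlur(cv2.cvtColor(f["color"],6),(3,3),0).astype(float)
E=np.eye(4);E[:3,:3]=Ro.from_euler("xyz",s["ee_rot"],degrees=True).as_matrix();E[:3,3]=s["ee_pos"];E=E@np.array(f["tool_from_camera"])
y=np.radians(4.41);bx=np.array([np.cos(y),np.sin(y),0]);by=np.array([-bx[1],bx[0],0])
def at(px,z):
    o,d=rays(f,px,E);P=o+d*((z-o[2])/d[:,2])[:,None];R=P-s["ee_pos"];return np.c_[R@bx,R@by].round(1).tolist()
print(s["time_s"],s["ee_pos"].round(1),s["force"].round(1))
for r in(20,60,100,150):
    d=np.diff(g[r]);k=[int(j) for j in np.argsort(-abs(d))[:16]];print(r,[(j,round(d[j]),"roof%.0f"%at([(j,r)],206.5)[0][0],"flap%.0f"%at([(j,r)],192)[0][0]) for j in sorted(k)])
E
python3 flap.py
```

```text
9.575 [593.1  39.  172.7] [0.9 0.4 6.4]
20 [(223, 17, 'roof-27', 'flap-30'), (224, 17, 'roof-27', 'flap-30'), (264, -30, 'roof-15', 'flap-17'), (265, -37, 'roof-15', 'flap-16'), (266, -22, 'roof-14', 'flap-16'), (339, 20, 'roof7', 'flap8'), (340, 39, 'roof8', 'flap8'), (341, 35, 'roof8', 'flap9'), (343, -14, 'roof8', 'flap9'), (344, -21, 'roof9', 'flap10'), (345, -13, 'roof9', 'flap10'), (354, -16, 'roof12', 'flap13'), (355, -20, 'roof12', 'flap13'), (414, 32, 'roof29', 'flap33'), (415, 49, 'roof30', 'flap33'), (416, 33, 'roof30', 'flap33')]
60 [(225, 14, 'roof-27', 'flap-30'), (226, 21, 'roof-27', 'flap-30'), (227, 14, 'roof-27', 'flap-30'), (265, -25, 'roof-15', 'flap-17'), (266, -36, 'roof-15', 'flap-16'), (267, -28, 'roof-14', 'flap-16'), (339, 29, 'roof7', 'flap8'), (340, 38, 'roof8', 'flap9'), (341, 27, 'roof8', 'flap9'), (352, -15, 'roof11', 'flap13'), (353, -22, 'roof12', 'flap13'), (354, -16, 'roof12', 'flap13'), (359, -14, 'roof14', 'flap15'), (411, 32, 'roof29', 'flap33'), (412, 49, 'roof30', 'flap33'), (413, 34, 'roof30', 'flap34')]
100 [(228, 18, 'roof-27', 'flap-30'), (
[... 284 characters left out ...]
(350, -21, 'roof11', 'flap12'), (351, -27, 'roof11', 'flap13'), (372, -19, 'roof18', 'flap20'), (408, 29, 'roof29', 'flap33'), (409, 43, 'roof30', 'flap33'), (410, 34, 'roof30', 'flap34')]
150 [(231, 15, 'roof-27', 'flap-30'), (232, 16, 'roof-27', 'flap-30'), (268, -24, 'roof-15', 'flap-17'), (269, -37, 'roof-15', 'flap-16'), (270, -30, 'roof-14', 'flap-16'), (337, 30, 'roof7', 'flap8'), (338, 39, 'roof8', 'flap9'), (339, 27, 'roof8', 'flap9'), (349, -18, 'roof11', 'flap13'), (350, -21, 'roof12', 'flap13'), (369, -17, 'roof18', 'flap20'), (370, -14, 'roof18', 'flap20'), (404, 30, 'roof29', 'flap33'), (405, 46, 'roof30', 'flap33'), (406, 38, 'roof30', 'flap33'), (407, 14, 'roof30', 'flap34')]
```

View pics/w_last.png

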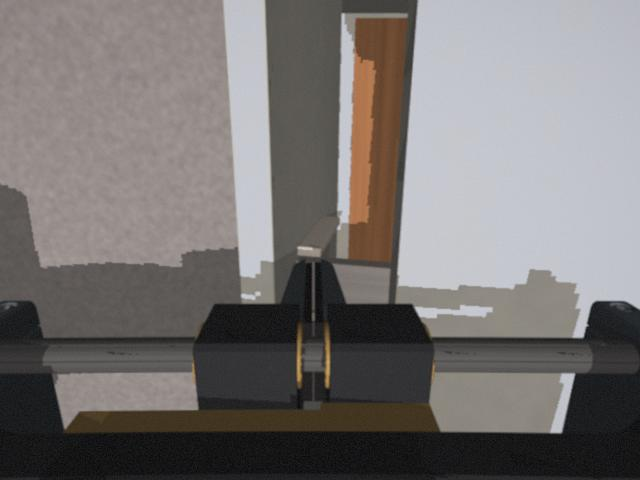

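The gap is now 46 mm, which puts the flap at about 0.23 rad, past the 0.19 hook stop. I'll keep drawing.

Emit:
{"api": "step_arm", "payload": {
  "linear": [
    [0,-0.01,0.004],
    [0,-0.02,0.005],
    [0,-0.03,0.006],
    [0,-0.04,0.007],
    [0,-0.05,0.008],
    [0,-0.06,0.01],
    [0,-0.07,0.012],
    [0,-0.08,0.013],
    [0,-0.09,0.015],
    [0,-0.09,0.015]
  ],
  "turn": [0,0,0,0,0,0,0,0,0,0]
}}

```text
time_s: 10.88
ee_pos: [564.8, 36.8, 168.1]
ee_rot: [-179.9, -0.0, 94.5]
force: [-1.1, 0.1, 6.5]
gripper_width: 0.5
gripper_force: 3.4
```

```bash
python3 flap.py | cut -c1-900
```

```text
10.875 [564.8  36.8 168.1] [-1.1  0.1  6.5]
20 [(221, 20, 'roof-27', 'flap-30'), (222, 21, 'roof-26', 'flap-29'), (255, -14, 'roof-17', 'flap-19'), (256, -28, 'roof-17', 'flap-19'), (257, -27, 'roof-16', 'flap-18'), (258, -12, 'roof-16', 'flap-18'), (382, 20, 'roof19', 'flap22'), (383, 32, 'roof20', 'flap22'), (385, -20, 'roof20', 'flap22'), (386, -17, 'roof20', 'flap23'), (396, -20, 'roof23', 'flap26'), (397, -20, 'roof24', 'flap26'), (520, 30, 'roof58', 'flap65'), (521, 49, 'roof59', 'flap66'), (522, 39, 'roof59', 'flap66'), (523, 17, 'roof59', 'flap66')]
60 [(224, 25, 'roof-27', 'flap-30'), (257, -21, 'roof-17', 'flap-19'), (258, -30, 'roof-17', 'flap-18'), (259, -21, 'roof-16', 'flap-18'), (380, 23, 'roof19', 'flap22'), (381, 31, 'roof20', 'flap22'), (382, 21, 'roof20', 'flap22'), (393, -18, 'roof23', 'flap26'), (394, -30, 'roof23', 'flap26'), (395, -19, 'roof24', 'flap26'), (401, -15, 'roof25', 'flap28'), (403, 18, 'roof26', 'flap29'), (414, -20, 'roof29', 'flap33'), (514, 35, 'roof58', 'flap65'), (515, 50, 'roof59', 'flap66'), (516, 36, 'roof59', 'flap66')]
100 [(226, 20, 'roof
[... 316 characters left out ...]
-21, 'roof23', 'flap26'), (411, -15, 'roof29', 'flap33'), (412, -22, 'roof30', 'flap33'), (508, 40, 'roof58', 'flap65'), (509, 54, 'roof59', 'flap66'), (510, 30, 'roof59', 'flap66')]
150 [(229, 15, 'roof-27', 'flap-30'), (230, 21, 'roof-26', 'flap-30'), (261, -25, 'roof-17', 'flap-19'), (262, -27, 'roof-16', 'flap-18'), (263, -14, 'roof-16', 'flap-18'), (375, 18, 'roof19', 'flap21'), (376, 31, 'roof19', 'flap22'), (377, 26, 'roof20', 'flap22'), (388, -28, 'roof23', 'flap26'), (389, -24, 'roof24', 'flap26'), (407, -16, 'roof29', 'flap33'), (408, -21, 'roof30', 'flap33'), (500, 31, 'roof58', 'flap65'), (501, 52, 'roof58', 'flap66'), (502, 42, 'roof59', 'flap66'), (503, 15, 'roof59', 'flap66')]
```

The gap is 77 mm, so the flap is at about 0.43 rad and clear of the catch. I'll lift off the hook, step 60 mm to the side past the latch, and come down just behind the flap's inner face.

Emit:
{"api": "step_arm", "payload": {
  "linear": [
    [0,0.005,-0.05],
    [0,0.02,-0.15],
    [0.1,0.03,-0.15],
    [0.2,0.033,-0.15],
    [0.2,0.033,-0.1],
    [0.2,0.033,-0.03],
    [0.2,0.033,-0.03],
    [0.2,0.033,-0.03]
  ],
  "turn": [0,0,0,0,0,0,0,0]
}}

```text
time_s: 11.92
ee_pos: [570.9, 96.8, 176.8]
ee_rot: [-180.0, 0.0, 94.4]
force: [0.4, -1.1, 0.9]
gripper_width: 0.3
gripper_force: 0.0
```

Emit:
{"api": "step_arm", "payload": {
  "linear": [
    [0,-0.02,0],
    [0,-0.04,0],
    [0,-0.063,0.012],
    [0,-0.087,0.025],
    [0,-0.11,0.039],
    [0,-0.129,0.054],
    [0,-0.148,0.069],
    [0,-0.166,0.084],
    [0,-0.183,0.1],
    [0,-0.2,0.118],
    [0,-0.215,0.137]
  ],
  "turn": [0,0,0,0,0,0,0,0,0,0,0]
}}

```text
time_s: 13.3
ee_pos: [505.9, 92.4, 135.1]
ee_rot: [-180.0, -0.0, 94.5]
force: [-0.6, 0.3, 1.0]
gripper_width: 0.7
gripper_force: 0.6
```

Emit:
{"api": "step_arm", "payload": {
  "linear": [
    [0,-0.014,0.02],
    [0,-0.028,0.04],
    [0,-0.041,0.06],
    [0,-0.052,0.082],
    [0,-0.062,0.104],
    [0,-0.072,0.126],
    [0,-0.08,0.149],
    [0,-0.087,0.172],
    [0,-0.093,0.195],
    [0,-0.097,0.218],
    [0,-0.101,0.242],
    [0,-0.103,0.266],
    [0,-0.105,0.285],
    [0,-0.105,0.285]
  ],
  "turn": [0,0,0,0,0,0,0,0,0,0,0,0,0,0]
}}

```text
time_s: 15.05
ee_pos: [474.6, 89.9, 49.5]
ee_rot: [-179.9, 0.0, 94.5]
force: [0.8, 0.5, 0.8]
gripper_width: 0.4
gripper_force: 0.0
```

```bash
python3 - <<'E'
from h import *
b=cams.grab_frame("scene")["color"];c=cams.grab_frame("side")["color"];a=cams.grab_frame("wrist")["color"]
cv2.imwrite("pics/d5.png",np.vstack([np.hstack([b[100:400,200:600],c[140:440,120:520]]),cv2.resize(a,(400,300)).repeat(2,1)[:,:800]])[:600])
E
```

```text
(no output)
```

View pics/d5.png

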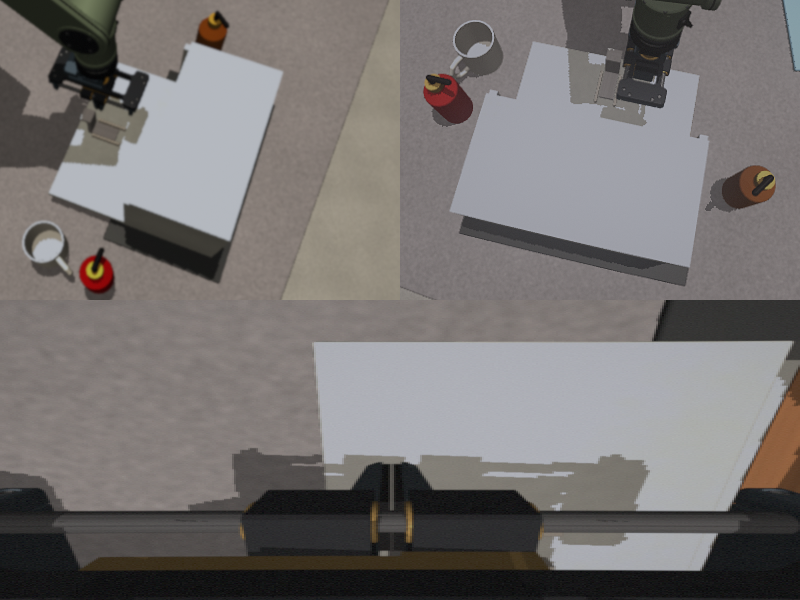

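The flap lies about level and the mug and bottles are where they were. I'll lift clear.

Emit:
{"api": "step_arm", "payload": {
  "linear": [
    [0,0,-0.05],
    [0,0,-0.2],
    [0,0,-0.4],
    [0,-0.1,-0.6],
    [0,-0.2,-0.7],
    [0,-0.2,-0.7],
    [0,-0.2,-0.7],
    [0,-0.2,-0.7],
    [0,-0.2,-0.7]
  ],
  "turn": [0,0,0,0,0,0,0,0,0]
}}

```text
time_s: 16.32
ee_pos: [415.3, 85.3, 258.8]
ee_rot: [-179.9, 0.0, 94.4]
force: [-0.2, -0.0, 0.5]
gripper_width: 0.6
gripper_force: 0.0
```

```bash
python3 - <<'E'
from h import *
print(env.state()["force"])
b=cams.grab_frame("scene")["color"];c=cams.grab_frame("side")["color"]
cv2.imwrite("pics/d6.png",np.hstack([b[100:400,200:600],c[140:440,120:520]]))
E
```

```text
[-0.15614576 -0.04069638  0.50651026]
```

View pics/d6.png

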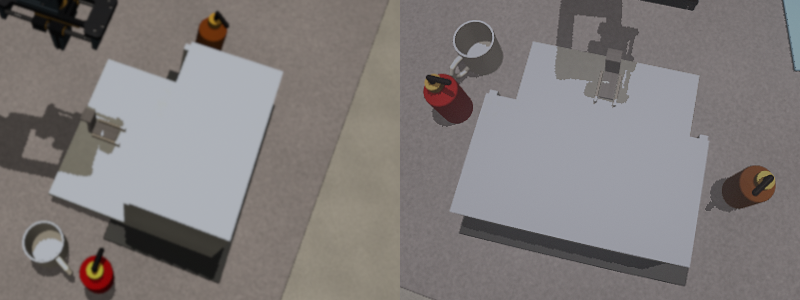

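```bash
python3 - <<'E'
from h import *
a=cams.grab_frame("scene");b=cams.grab_frame("side")
print(tri(*rays(a,[(307,160),(250,292)]),*rays(b,[(418,216),(251,182)])))
E
```

```text
(array([[ 435.14075934,  193.31152067,   19.54346974],
       [ 468.40335983, -127.3117898 ,   39.18025089]]), array([0.36057436, 1.37415575]))
```

The flap's free edge is at about hinge height, so it is level. I'm handing in.

```bash
python3 -c "
from workcell import env
print(env.job_done())"
```

```text
the job is handed in; nothing more can be done
None
```

The flap is drawn free of its catch and lies open at about level, the bottles and mug look undisturbed, and the job is handed in; the hand-in returned no verdict, and no force reading I saw passed 8 N.

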